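# Roll a frame tube onto its line on the full-size drawing

### The job

Roll the loose steel frame tube across the white drawing board by pushing sideways on its upper half with the fingertips, until it lies along the drawn centre line, covering it, between the two short cross ticks, and leave it there at rest. It must roll, not be dragged, and must not be picked up; keep the fingers off the drawing, and leave the jar, the standing offcut, the steel block and the brush where they are.

Things in the scene. Friction and masses are not known exactly. Their poses are not given: they have to be found in the camera images.
- tube: Loose polished steel tube, diameter 40 mm, length 160 mm, 0.22 kg, ends closed to the touch, lying on the board 100-160 mm from the line (either side), within 0.05 rad of parallel. Origin mid-tube on its axis, 20 mm over the board's face; x along the tube; y, z turn as it rolls. Slippery (friction 0.3): pushed on its flank above mid-height it rolls straight; it stops within mm of a slow push.
- line: The tube's centre line, drawn black on the board's face, flat: 260 mm long, 3 mm wide, with a cross tick 32 mm long at 115 mm either side of its middle. Origin at the middle of the line, at the height of the board's face; x axis along the line, y across it (either side may face the tube), z up.
- board: Fixed white drawing board, 340 mm (its x) by 360 mm (its y), 12 mm thick, lying flat on the welding table. Origin at the centre of its underside; face 12 mm above the table (z = 0.012).
- jar: Bystander: grey closed jar standing on the table, diameter 52 mm, height 65 mm, origin at the centre of its underside.
- offcut: Bystander: short steel tube offcut standing on end on the table, diameter 32 mm, height 60 mm, origin at the centre of its underside.
- block: Bystander: bare steel block 50 x 35 mm, 30 mm high, on the table, origin at the centre of its underside.
- brush: Bystander: hand brush lying on the table, about 200 mm long along its x axis, origin near its middle at its underside.
Not all that is in view belongs to the job. What is meant by the tube is not pink or red, and is the smaller of those in its own colour.

How it is judged:
By the outcome, as a careful person would: the job done as asked, in the order asked, and still so for the second after the job is handed in, with the robot touching nothing.
It also fails if it takes over 51 s, if anything falls off the work surface, if the arm or the gripper's body presses on something with over 40 N, if the wrist force passes 120 N, or if a joint passes its speed limit or range.

### The arm

A 7-joint arm with a two-finger parallel gripper is mounted at the origin on the work surface. World frame = base frame: x ahead of the robot, y to its left, z up, the work surface at z = 0. Lengths are in m, angles in degrees, forces in N, time in s.
With the tool pointing down it reaches from about 0.4 to 0.85 m from the base axis. Payload 4.4 kg.
Tool frame: the origin (TCP) lies between the finger pads; the fingertips stand 14 mm ahead of it and the grasp point (between the pads) lies 5 mm behind it; y points along the fingers, z is the direction in which the jaws open and shut, and the axes are right-handed (so a half turn about y gives the same grasp; the last joint's range is limited). The gripper opens to 94 mm and grips with 3 to 60 N. Pads are 16 mm wide; open, the fingers measure 119 mm over their backs; the gripper's body (75 mm by 177 mm) begins 78 mm behind the grasp point.
Start: joints at [70.027, 36.005, 2.206, 86.941, -1.547, 57.084, -1.146], TCP at [0.181, -0.624, 0.219] pointing down, gripper open.
Joint ranges: [-175.42, 175.42], [-21.48, 121.26], [-71.46, 75.88], [10.55, 141.38], [-63.04, 243.04], [13.31, 113.54], [-168.57, 168.57]. Speed limits (degrees/s): [147.25, 147.25, 180, 180, 180, 180, 180].

### API

Orientations are given as a 3x3 rotation matrix whose columns are the frame's x, y, z axes.
In Python, from bench import bot, fingers, sensors, viewer, order gives the robot as it stands. Calls block until the motion is done:
- bot.move_ptp(position, orientation): joint-space move of the TCP to a pose.
- bot.servo_line(position, rotation=None, rate=0.15): straight line of the TCP; rotation=None keeps the orientation; rate is the mean speed in m/s.
- bot.move_joints(angles): joint-space move.
- fingers.open_gripper() and fingers.clamp(force=None): open the fingers fully, or close them until they stop; force is the grip in N (None keeps the last).
- bot.dwell(seconds).
- bot.inverse_kinematics(position, orientation): joint angles nearest the present ones, or None.
- sensors.sense(): the state.
- viewer.read_camera(name): name is "scene" or "top" or "wrist"; returns the picture (420x560x3 uint8, red, green, blue); there is no depth.
- viewer.get_calibration(name): a dict with "fx", "fy", "cx", "cy" (pixels), "k1" (the pictures are not rectified: a ray, as slopes to the right and down, at radius r is drawn at 1 + k1 r^2 times it, then the intrinsics apply), "R" (3x3) and "t" (3): a world point X has camera coordinates R X + t; the wrist camera has in their place "hand_eye" (4x4, takes a point from camera to tool coordinates, whose origin is the TCP and whose axes are the tool frame's). Camera axes: x right, y down, z forward; pixel columns grow to the right and rows downward; lengths in m; the calibration is good to about 2 mm. A picture is of the moment at which its call begins: read the wrist's pose just before it. get_calibration takes no time and is no camera call.
A pose or a line that the arm cannot do raises bot.Unreachable and nothing moves.
- order.close_job(): hands the job in, once; it reports no verdict.
Trained networks look in the newest picture that a camera, given by its name, has taken for a name from the list of things; names that differ only in an ending like _2 or _b are one class to them, and where a whole thing is asked for, a point or a joint stands for the part that bears it (a point fixed in the world has none). Each returns a list of dicts, best first, with "score" (0 to 1); they miss things now and then, are a little off and sometimes report something else, mostly with a low value. They report only what shows in the picture. A call takes as long as a camera call. They do not tell look-alikes from the thing itself.
- viewer.cut_out(camera, name): "pixels" (420x560 bool, what is visible of it) and "rect" ([left, top, right, bottom] in pixels, round what is visible of it).
The state is a dict: "clock": time; "q": joint angles; "qd": joint speeds; "joint_efforts": joint torques, N m; "position": TCP position; "tcp_rot": TCP orientation; "ft_force": force on the tool from outside, world axes, zero at the start; "torque": the same for the moment, N m; "grip_width": opening from 0.0 (shut) to 1.0 (fully open).
Only numpy, scipy, OpenCV 4.12 (cv2) and the standard library are available. Lean on these libraries where they do the work, as an engineer would, in place of code of your own. Each camera call takes 0.05 s, during which the arm holds its last target.

## Working session

There is one attempt and no reset: what is moved stays moved. The work goes in short steps, each a Python script; the robot and the scene stay as the last script left them, time stands still between calls to the robot, and variables do not carry over. Pictures are saved under pics/ and viewed, and the job is handed in when it is done.

```bash
ls; mkdir -p pics; python3 - <<'E'
from bench import bot, fingers, sensors, viewer, order
import cv2,numpy as np
for n in("scene","top","wrist"):
    im=viewer.read_camera(n); cv2.imwrite(f"pics/{n}0.png",im[:,:,::-1])
    c=viewer.get_calibration(n); print(n,{k:np.round(v,4).tolist() for k,v in c.items()})
    for o in("tube","line","board"):
        try:
            for d in viewer.cut_out(n,o): print(o,round(d['score'],2),d['rect'],d['pixels'].sum())
        except Exception as e: print(e)
s=sensors.sense();print(s['clock'],s['position'],s['tcp_rot'],s['grip_width'])
E
```

```text
pics
scene {'fx': 389.0299, 'fy': 389.0299, 'cx': 284.1572, 'cy': 208.8189, 'k1': -0.1047, 'R': [[-0.7784, 0.6274, -0.021], [0.398, 0.4674, -0.7894], [-0.4855, -0.6228, -0.6136]], 't': [0.343, -0.1732, 1.2257]}
tube 0.82 [329.9, 318.8, 395.3, 410.5] 2319
tube 0.81 [273.9, 117.0, 291.9, 160.6] 633
tube 0.74 [450.7, 203.8, 493.2, 280.5] 1797
tube 0.68 [268.5, 211.9, 320.6, 273.0] 1159
line 0.62 [225.9, 203.6, 285.1, 264.7] 43
line 0.29 [165.3, 177.4, 375.5, 329.7] 15823
board 0.95 [164.6, 177.8, 373.1, 329.9] 15398
top {'fx': 504.8508, 'fy': 504.8508, 'cx': 277.5726, 'cy': 211.8574, 'k1': 0.0511, 'R': [[0.0217, -0.9997, -0.013], [-0.9816, -0.0188, -0.1902], [0.1899, 0.0169, -0.9816]], 't': [0.069, 0.4709, 1.2151]}
tube 0.93 [380.9, 282.9, 466.2, 353.1] 1915
tube 0.83 [110.7, 142.5, 172.8, 176.5] 979
tube 0.77 [110.1, 276.5, 180.5, 355.1] 2033
tube 0.56 [237.7, 161.9, 277.0, 225.6] 999
tube 0.51 [179.5, 192.1, 192.0, 203.0] 169
board 0.76 [197.0, 112.8, 367.3, 270.4] 17584
wrist {'fx': 328.52, 'fy': 328.52, 'cx': 280.4521, 'cy': 213.5767, 'k1': -0.0046, 'hand_eye': [[-0.0002, 0.9646, 0.2637, -0.076], [-0.0005, -0.2637, 0.9646, -0.1638], [1.0, 0.0001, 0.0006, 0.0006], [0.0, 0.0, 0.0, 1.0]]}
tube 0.59 [3.2, 63.6, 68.0, 156.4] 3635
0.6 [ 0.18140563 -0.62418453  0.2194891 ] [[-9.60277451e-01  3.51556884e-05  2.79046977e-01]
 [-2.79046978e-01 -2.66900972e-05 -9.60277451e-01]
 [-2.63114240e-05 -9.99999999e-01  3.54399871e-05]] 1.0005403683902279
```

View pics/top0.png

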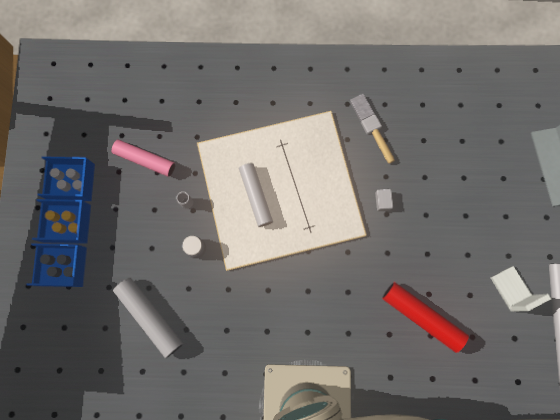

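View pics/scene0.png

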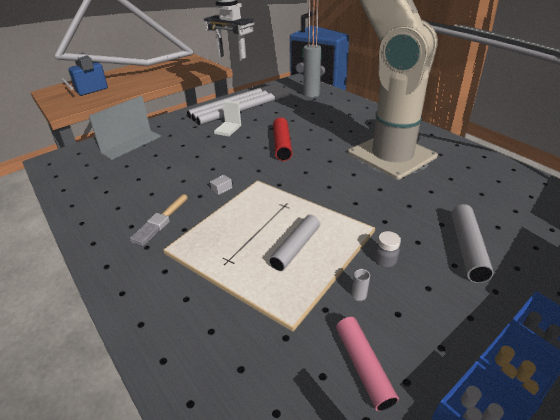

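Candidates for the tube in the top view are the light-grey one on the board (257,194), the larger grey one (147,317), the pink one (142,157), the red one (425,317) and the standing offcut (183,199). I choose the smaller grey one on the board. The jar is at (192,246), the block at (384,200), the brush at (373,128), and the line runs from (281,140) to (311,232). Next I localise these from the top and scene views.

```bash
cat > h.py <<'E'
from bench import bot, fingers, sensors, viewer, order
import cv2,numpy as np
def cam(n,st=None):
    c=viewer.get_calibration(n)
    K=np.array([[c['fx'],0,c['cx']],[0,c['fy'],c['cy']],[0,0,1.]])
    if 'R' in c: R,t=np.array(c['R']),np.array(c['t'])
    else:
        H=np.array(c['hand_eye']); T=np.eye(4);T[:3,:3]=st['tcp_rot'];T[:3,3]=st['position']
        M=np.linalg.inv(T@H);R,t=M[:3,:3],M[:3,3]
    return K,np.array([c['k1'],0,0,0.]),R,t
def unproj(C,px,z):
    K,D,R,t=C
    p=cv2.undistortPoints(np.array(px,float).reshape(-1,1,2),K,D).reshape(-1,2)
    d=np.c_[p,np.ones(len(p))]@R; o=-R.T@t
    return o+d*((z-o[2])/d[:,2])[:,None]
def proj(C,X):
    K,D,R,t=C
    return cv2.projectPoints(np.array(X,float).reshape(-1,3),cv2.Rodrigues(R)[0],t,K,D)[0].reshape(-1,2)
def tubesil(C,x,y,a,n=400):
    u=np.array([np.cos(a),np.sin(a),0]);v=np.array([-np.sin(a),np.cos(a),0]);w=np.array([0,0,1.])
    c=np.array([x,y,.032]);th=np.linspace(0,2*np.pi,80)
    P=np.concatenate([c+s*.08*u+.02*(np.cos(th)[:,None]*v+np.sin(th)[:,None]*w) for s in(-1,1)])
    return cv2.convexHull(proj(C,P).astype(np.float32)).reshape(-1,2)
def fit_tube(C,mask,x0):
    # match blurred silhouettes
    from scipy.optimize import minimize
    m=cv2.GaussianBlur(mask.astype(np.float32),(0,0),1.5)
    def f(p):
        h=tubesil(C,*p); im=np.zeros(mask.shape,np.uint8)
        cv2.fillPoly(im,[np.round(h*256).astype(np.int32)],255,cv2.LINE_AA,8)
        return float(((cv2.GaussianBlur(im/np.float32(255),(0,0),1.5)-m)**2).sum())
    S=np.array([x0]+[np.array(x0)+d for d in np.diag([.006,.006,.05])])
    r=minimize(f,x0,method='Nelder-Mead',options=dict(initial_simplex=S,xatol=1e-5,fatol=1e-3,maxiter=400))
    return r.x,r.fun
def tubemask(n,uv):
    b=None
    for d in viewer.cut_out(n,'tube'):
        m=d['pixels']; 
        if m[int(uv[1]),int(uv[0])]: return m
def refine_line(g,p,q,n=60,hw=6):
    # sub-pixel dark ridge along segment p->q
    p,q=np.array(p,float),np.array(q,float);d=(q-p)/np.linalg.norm(q-p);nn=np.array([-d[1],d[0]])
    o=np.arange(-hw,hw+.01,.25);pts=[]
    for s in np.linspace(.05,.95,n):
        c=p+s*(q-p);xy=(c+o[:,None]*nn).astype(np.float32)
        v=cv2.remap(g,xy[None,:,0],xy[None,:,1],cv2.INTER_LINEAR)[0].astype(float)
        w=np.clip(np.median(v)-8-v,0,None)
        if w.sum()>10: pts.append(c+nn*(w@o/w.sum()))
    pts=np.array(pts,np.float32)
    vx,vy,x,y=cv2.fitLine(pts,cv2.DIST_HUBER,0,.01,.01).ravel()
    return np.array([x,y]),np.array([vx,vy]),pts
def crop(im,r,s,f,pts=()):
    x0,y0,x1,y1=r; c=cv2.resize(im[y0:y1,x0:x1,::-1],None,fx=s,fy=s,interpolation=cv2.INTER_CUBIC)
    for p in pts: cv2.circle(c,tuple(int(round((p[i]+.5-(x0,y0)[i])*s)) for i in(0,1)),2,(0,0,255),-1)
    cv2.imwrite(f,c)
E
python3 - <<'E'
from h import *
for n,uv,e in(("top",(257,194),[(281,144),(309,228)]),("scene",(295,243),[(285,206),(230,260)])):
    im=viewer.read_camera(n);C=cam(n);m=tubemask(n,uv)
    x0=unproj(C,[uv],.032)[0]; L=unproj(C,e,.012); d=L[1]-L[0]; a=np.arctan2(d[1],d[0])
    p0,dv,pts=refine_line(cv2.cvtColor(im,cv2.COLOR_RGB2GRAY),*e)
    W=unproj(C,[p0,p0+20*dv],.012);dd=W[1]-W[0]
    print(n,'line mid',L.mean(0),'on',W[0],'ang',np.degrees(np.arctan2(dd[1],dd[0])),'len ticks',np.linalg.norm(d))
    if m is not None:
        x,f=fit_tube(C,m,[x0[0],x0[1],a]);print('tube',x[:2],np.degrees(x[2]),f,m.sum())
        pts=list(pts)+list(tubesil(C,*x))
    crop(im,(190,100,380,280) if n=="top" else (160,170,380,335),3.5,f"pics/{n}1.png",pts)
E
```

```text
top line mid [0.54671963 0.03617406 0.012     ] on [0.53707649 0.03201514 0.012     ] ang -161.28699198299546 len ticks 0.23490576949017827
tube [0.51536667 0.13619485] -160.03869701949958 6.954191207885742 1049
scene line mid [0.54653825 0.03833599 0.012     ] on [0.55471987 0.03814784 0.012     ] ang -161.21511748284672 len ticks 0.22754426151046314
tube [0.51698416 0.1368992 ] 19.241333587129763 7.056774616241455 1179
```

View pics/top1.png

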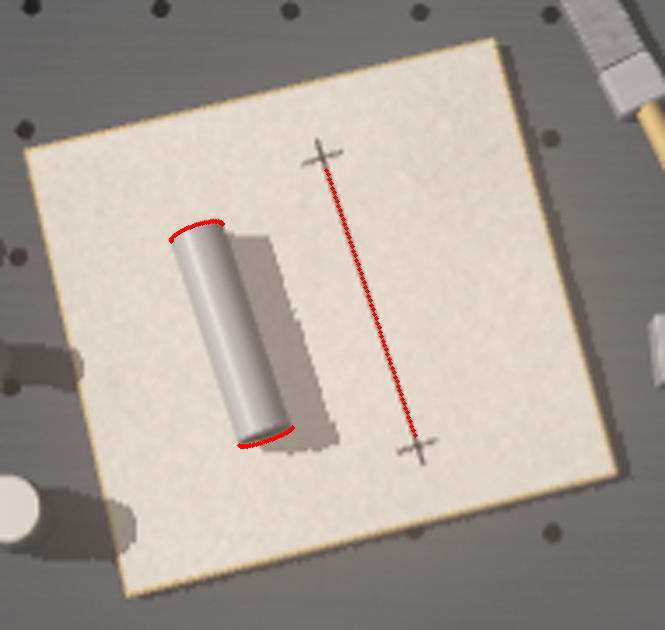

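View pics/scene1.png

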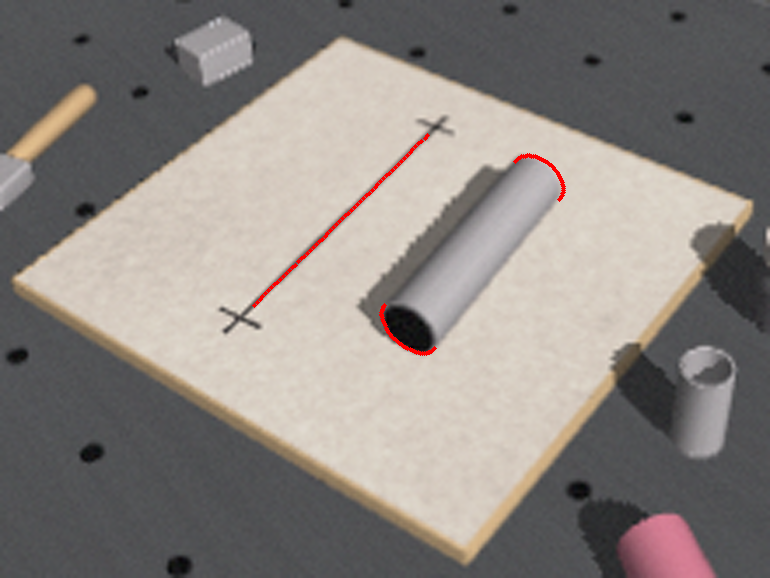

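The fits overlay well. Axis to line is about 104 mm, the along-line offset is about 3 mm, and the yaw difference is about 0.9°. I'll push with both open fingertips, jaws parallel to the line, tip edges about 10 mm above the tube axis. That lets the two contacts square the tube up.

```bash
cat >> h.py <<'E'
A=np.radians(18.75);U=np.array([np.cos(A),np.sin(A),0]);V=np.array([-np.sin(A),np.cos(A),0])
M=np.array([.5467,.0370,0.]); RT=np.c_[-V,[0,0,-1.],U]
ZP=.042+.014
def P(s,z=ZP,a=.0): return M+V*s+U*a+np.array([0,0,z])   # s: tool centre distance from line
E
python3 - <<'E'
from h import *
for R in(RT,RT*[-1,1,-1]):
    print([None if (q:=bot.inverse_kinematics(p,R)) is None else np.round(q,1).tolist() for p in(P(.15,.2),P(.15),P(.025),P(.025,.2))])
E
```

```text
[[6.4, 33.4, -44.5, 106.6, 29.3, 52.0, -33.2], [-12.2, 41.2, -16.1, 113.5, 22.6, 28.4, -25.8], [0.8, 41.8, -15.7, 111.5, 21.4, 29.5, -11.1], [9.2, 30.6, -27.8, 105.0, 18.4, 48.8, -8.8]]
[[-60.9, 43.4, 65.6, 108.4, -46.3, 60.1, -136.6], [-43.1, 44.9, 31.9, 114.3, -43.2, 33.1, -142.3], [-25.0, 43.7, 24.5, 112.3, -33.6, 31.1, -138.4], [-21.6, 29.5, 18.2, 105.9, -12.3, 46.4, -158.4]]
```

```bash
python3 - <<'E'
from h import *
bot.move_ptp(P(.147,.2,.003),RT)
s=sensors.sense();im=viewer.read_camera("wrist");cv2.imwrite("pics/w2.png",im[:,:,::-1])
C=cam("wrist",s);print(proj(C,[M+[0,0,.012],M+U*.115+[0,0,.012],M-U*.115+[0,0,.012],[.5162,.1365,.032]]))
bot.servo_line(P(.147,ZP,.003),rate=.1)
s=sensors.sense();print(s['clock'],s['position'],P(.147,ZP,.003),s['ft_force'],s['grip_width'])
im=viewer.read_camera("wrist");cv2.imwrite("pics/w3.png",im[:,:,::-1])
im=viewer.read_camera("scene");crop(im,(160,120,400,335),3,"pics/s3.png")
E
```

```text
[[278.68635722 313.56999185]
 [373.60186375 313.42790424]
 [183.82481578 313.63506484]
 [281.19028216 238.00406405]]
5.4667 [0.50269881 0.17734011 0.05652787] [0.50228919 0.17716305 0.056     ] [-0.34354208  0.18261384  0.60759479] 0.9966352401235875
```

View pics/w2.png

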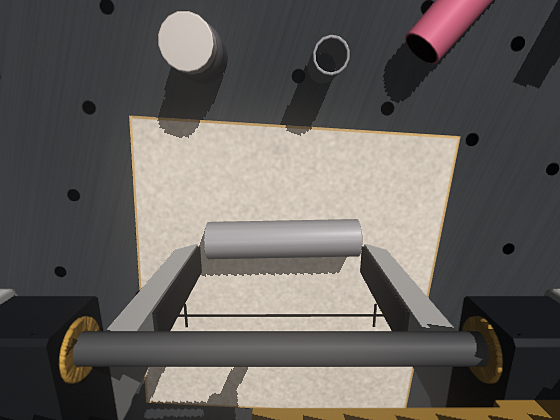

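View pics/s3.png

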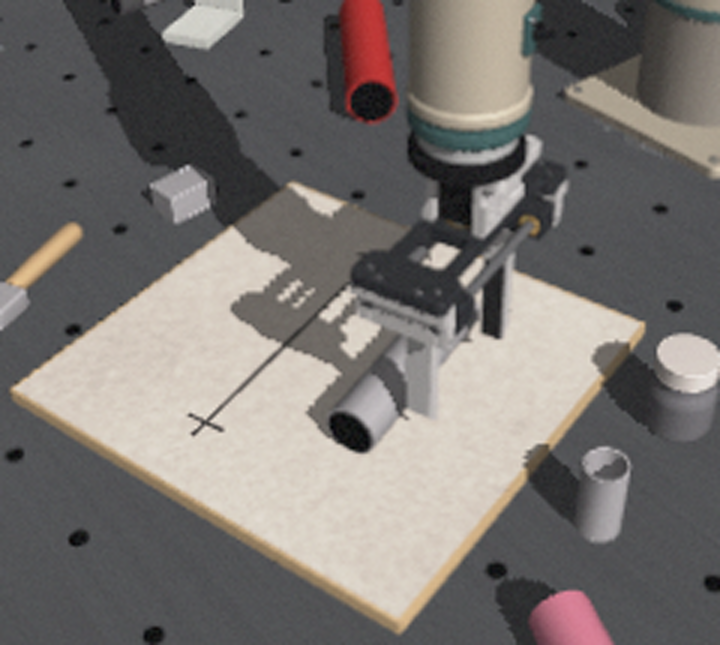

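View pics/w3.png

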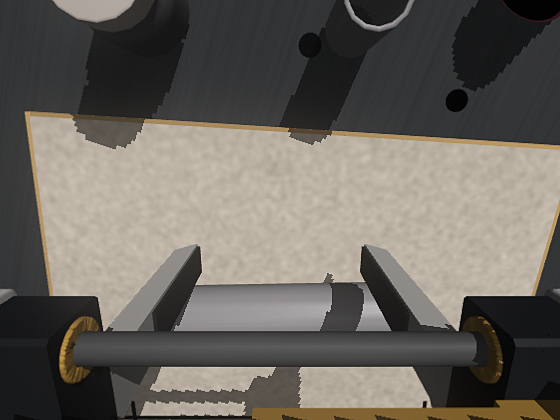

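The wrist view shows the line at row 316 (predicted 313.5), ticks at columns 186 and 375, the tube centred at (282,239) as predicted, and the fingers behind the tube. Now a slow push that stops about 6 mm short.

```bash
python3 - <<'E'
from h import *
bot.servo_line(P(.032,ZP,.003),rate=.025)
s=sensors.sense();print(s['clock'],s['position'],P(.032,ZP,.003),s['ft_force'])
bot.dwell(.3)
for n,r in(("top",(190,100,380,280)),("scene",(160,120,400,335))):
    im=viewer.read_camera(n);crop(im,r,3,f"pics/{n}4.png")
s=sensors.sense();im=viewer.read_camera("wrist");cv2.imwrite("pics/w4.png",im[:,:,::-1])
C=cam("wrist",s);print(proj(C,[P(0,.052),P(.0,.032)]))
E
```

```text
10.3167 [0.54389239 0.06449379 0.05922206] [0.53925473 0.06826608 0.056     ] [ 3.47260497 -8.14686242 22.40789195]
[[270.96461387 305.90559374]
 [271.65006631 289.0764338 ]]
```

View pics/top4.png

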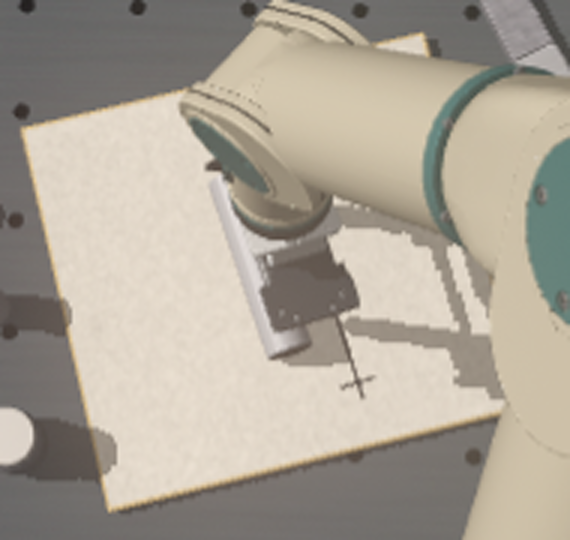

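View pics/scene4.png

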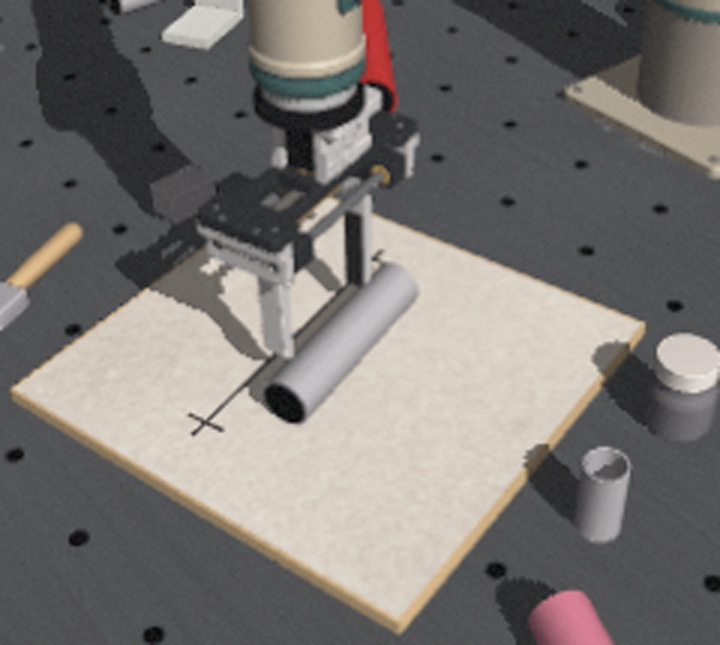

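View pics/w4.png

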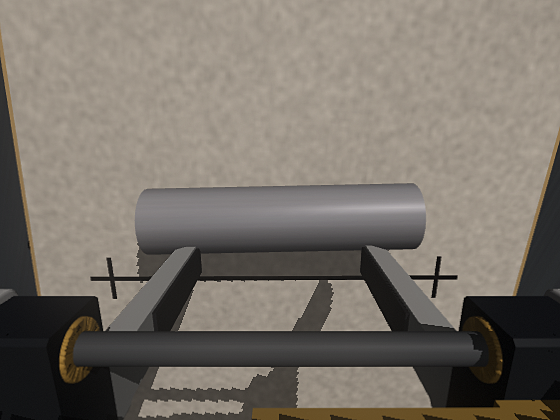

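The fingertips rode over the tube: 22 N upward, and the tips now stand on the line side of it. The tube rolled only partway. I'll lift clear and re-measure, then push with a lower contact in short, force-checked strokes.

```bash
python3 - <<'E'
from h import *
p=np.array(sensors.sense()['position']);
bot.servo_line([p[0],p[1],.14],rate=.12)
s=sensors.sense();print(s['clock'],s['position'],s['ft_force'])
im=viewer.read_camera("wrist");C=cam("wrist",s)
print([(d['score'],d['rect']) for d in viewer.cut_out("wrist","tube")])
m=tubemask("wrist",(280,240)); 
if m is None: m=viewer.cut_out("wrist","tube")[0]['pixels']
ys,xs=np.nonzero(m);w=unproj(C,[(xs.mean(),ys.mean())],.036)[0]
x,f=fit_tube(C,m,[w[0],w[1],A]);d=np.r_[x[:2],0]-M
print('wrist tube',x[:2],np.degrees(x[2]),f,'along',d@U,'across',d@V)
crop(im,(0,0,560,420),1.4,"pics/w5.png",tubesil(C,*x))
im=viewer.read_camera("scene");C=cam("scene");m=tubemask("scene",(274,242))
if m is not None:
    x,f=fit_tube(C,m,[x[0],x[1],A]);d=np.r_[x[:2],0]-M
    print('scene tube',x[:2],np.degrees(x[2]),f,'along',d@U,'across',d@V)
crop(im,(160,120,400,335),3,"pics/scene5.png",tubesil(C,*x))
E
```

```text
11.6167 [0.54326148 0.06417425 0.1392306 ] [-0.43210861 -0.4873106  -0.62803213]
[(0.69, [181.9, 162.3, 384.8, 213.4])]
wrist tube [0.53497585 0.08787248] 19.88666657009392 115.93610382080078 along 0.005250477481540032 across 0.05194129176649331
scene tube [0.53418306 0.08720068] 19.84685939966832 14.577194213867188 along 0.0042838175930830485 across 0.05155997722202518
```

View pics/w5.png

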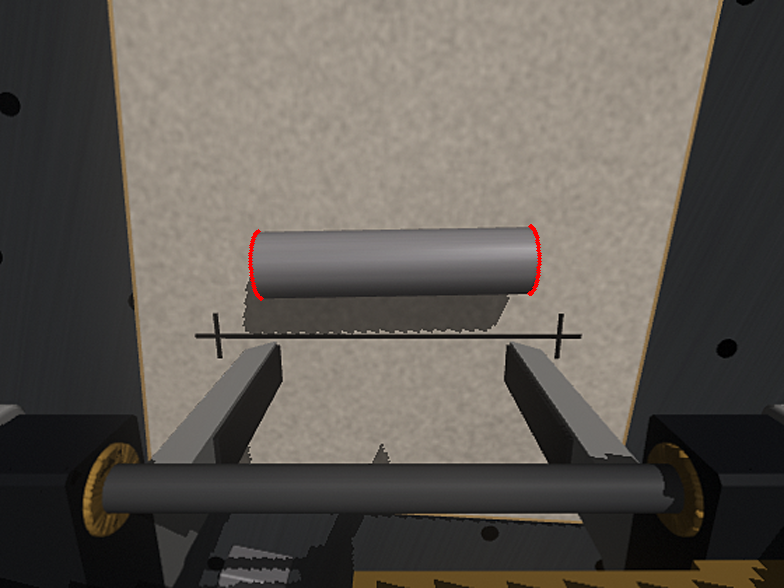

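View pics/scene5.png

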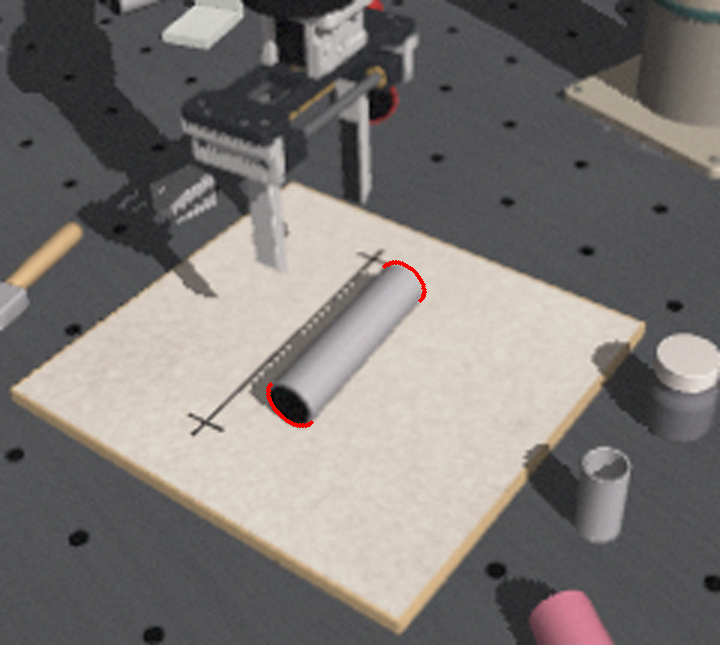

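```bash
python3 - <<'E'
from h import *
z=.0495
bot.servo_line(P(.092,.14,.004),RT,rate=.15)
bot.servo_line(P(.092,z,.004),rate=.1)
s=sensors.sense();f0=np.array(s['ft_force']);print(s['clock'],s['position'],f0)
for t in(.080,.072,.066):
    bot.servo_line(P(t,z,.004),rate=.02)
    s=sensors.sense();f=np.array(s['ft_force'])-f0
    print(t,round(s['clock'],2),'s',(s['position']-M)@V,'z',s['position'][2],'f along/push/z',f@U,f@V,f[2])
    if abs(f[2])>5: break
im=viewer.read_camera("scene");C=cam("scene");m=tubemask("scene",(265,245))
cv2.imwrite("pics/x.png",im[:,:,::-1])
crop(im,(160,120,400,335),3,"pics/scene6.png")
s=sensors.sense();im=viewer.read_camera("wrist");cv2.imwrite("pics/w6.png",im[:,:,::-1])
E
```

```text
13.5583 [0.52134052 0.12561795 0.04997937] [-0.07425802 -0.25758572  0.04739898]
0.08 14.31 s 0.08004148149757517 z 0.04947874535444292 f along/push/z 0.9408079023294635 -0.06160755755055139 -0.3410473158246131
0.072 14.86 s 0.0718303158410284 z 0.049458984594668486 f along/push/z 0.29213164898164606 -0.2616516925532108 -0.19304243483715927
0.066 15.31 s 0.06584276669259957 z 0.04947830012585275 f along/push/z -0.0412356559249486 1.0933466694549543 -0.721180848817264
```

View pics/scene6.png

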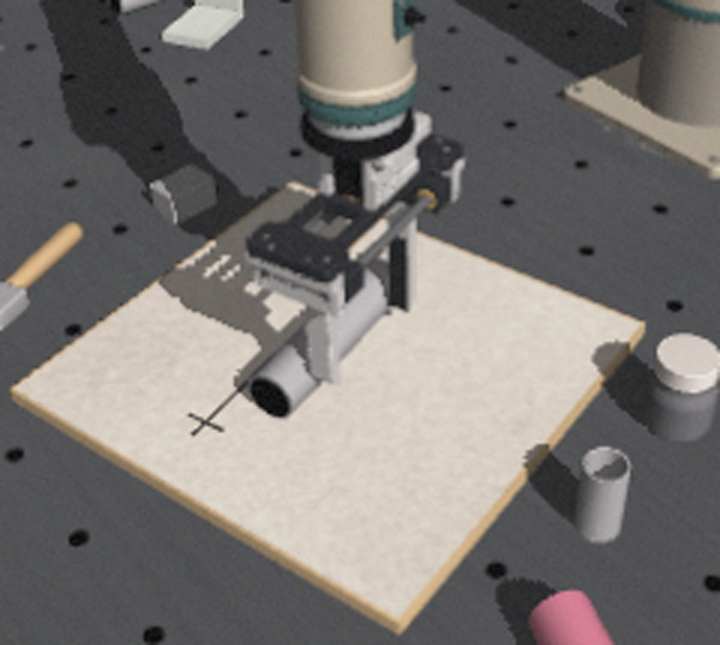

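View pics/w6.png

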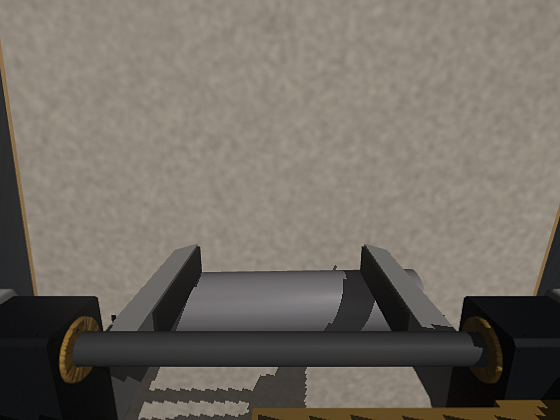

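Forces are under 1.5 N and the tube is rolling ahead of the fingertips. I'll continue to about 6 mm short.

```bash
python3 - <<'E'
from h import *
z=.0495
f0=np.array([-.07,-.26,.05])
for t in(.058,.050,.042,.034):
    bot.servo_line(P(t,z,.004),rate=.02)
    s=sensors.sense();f=np.array(s['ft_force'])-f0
    print(t,round(s['clock'],2),'s',(s['position']-M)@V,'z',s['position'][2],'f',f@U,f@V,f[2])
    if abs(f[2])>4: break
bot.dwell(.3)
im=viewer.read_camera("scene");C=cam("scene")
crop(im,(160,120,400,335),3,"pics/scene7.png")
E
```

```text
0.058 16.01 s 0.05780239226353416 z 0.04948133757654426 f -0.9542963728395633 0.33316912663240356 -0.31607518211802926
0.05 16.56 s 0.049834301671734846 z 0.04949579099422732 f 0.7131944327421215 0.44891941587294304 0.20002737090388106
0.042 17.11 s 0.04182554478819173 z 0.04947428617670647 f 0.08972432185782836 1.3045383970531679 0.029500395268783536
0.034 17.66 s 0.033856436252028645 z 0.04946906759123708 f 0.5790923853258235 0.05549667727061358 -0.23282944070340034
```

View pics/scene7.png

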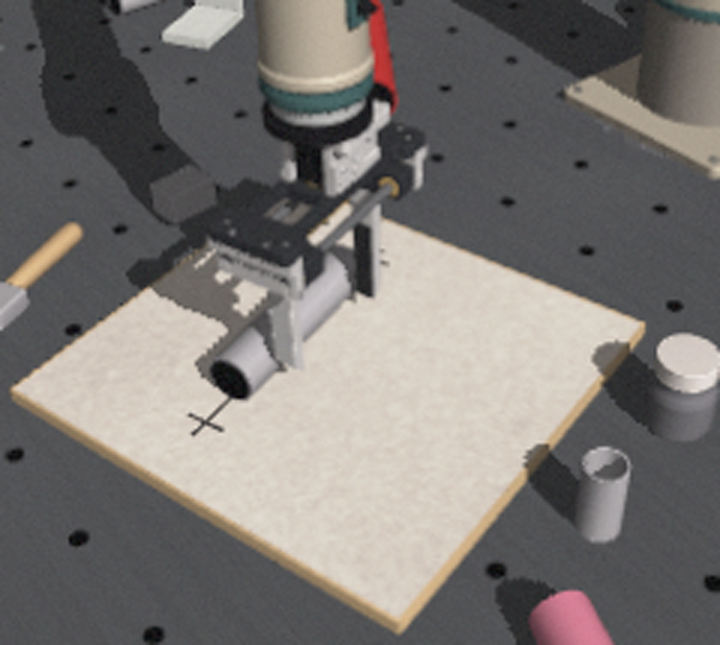

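```bash
cat >> h.py <<'E'
def look(tag):
    s=sensors.sense();im=viewer.read_camera("wrist");C=cam("wrist",s)
    L=viewer.cut_out("wrist","tube");print('clock',s['clock'],[(round(d['score'],2),np.round(d['rect'])) for d in L])
    best=None
    for d in L:
        ys,xs=np.nonzero(d['pixels']);w=unproj(C,[(xs.mean(),ys.mean())],.036)[0]
        if abs((w-M)@V)<.03: best=(d['pixels'],w);break
    if best:
        x,f=fit_tube(C,best[0],[best[1][0],best[1][1],A]);d=np.r_[x[:2],0]-M
        print('wrist tube deg',np.degrees(x[2]),f,'along',d@U,'across',d@V)
    crop(im,(0,0,560,420),1.4,f"pics/w{tag}.png",tubesil(C,*x) if best else ())
    cv2.imwrite(f"pics/wraw{tag}.png",im[:,:,::-1])
    print('line px',proj(C,[M+U*a+[0,0,.012] for a in(-.13,-.1,.1,.13)]).round(1).tolist())
    im=viewer.read_camera("scene");C=cam("scene")
    m=None
    for d in viewer.cut_out("scene","tube"):
        ys,xs=np.nonzero(d['pixels']);w=unproj(C,[(xs.mean(),ys.mean())],.036)[0]
        if abs((w-M)@V)<.03 and abs((w-M)@U)<.04: m=d['pixels'];break
    x=None
    if m is not None:
        x,f=fit_tube(C,m,[w[0],w[1],A]);d=np.r_[x[:2],0]-M
        print('scene tube deg',np.degrees(x[2]),f,'along',d@U,'across',d@V)
    crop(im,(160,120,400,335),3,f"pics/scene{tag}.png",tubesil(C,*x) if x is not None else ())
E
python3 - <<'E'
from h import *
bot.servo_line(P(.044,.0495,.004),rate=.06)
bot.servo_line(P(.044,.16,.004),rate=.12)
look("8")
E
```

```text
clock 19.3917 [(0.55, array([201., 233., 370., 279.]))]
wrist tube deg 19.9697807532376 490.59930419921875 along 0.005971929593868402 across -0.0012505090218675923
line px [[149.4, 246.6], [179.0, 246.6], [376.9, 246.8], [406.6, 246.8]]
scene tube deg 20.63080764688347 17.739768981933594 along 0.006486640012469334 across -0.0010240931269406867
```

View pics/w8.png

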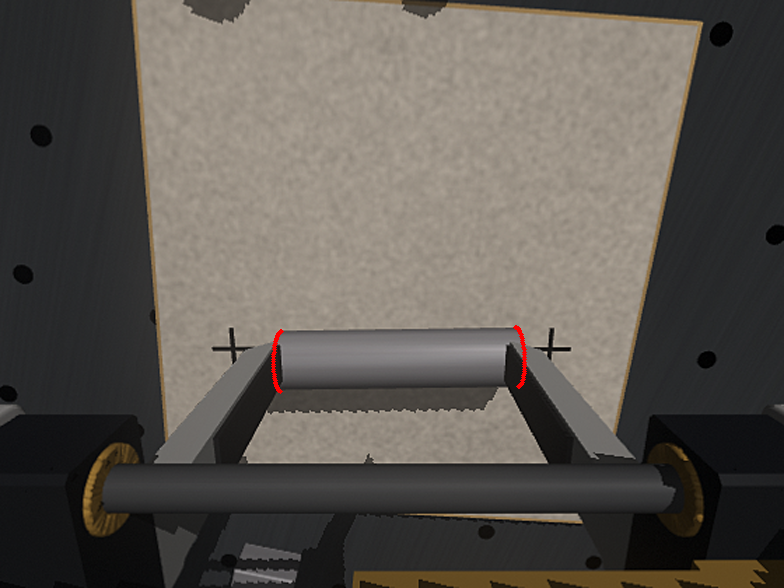

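View pics/scene8.png

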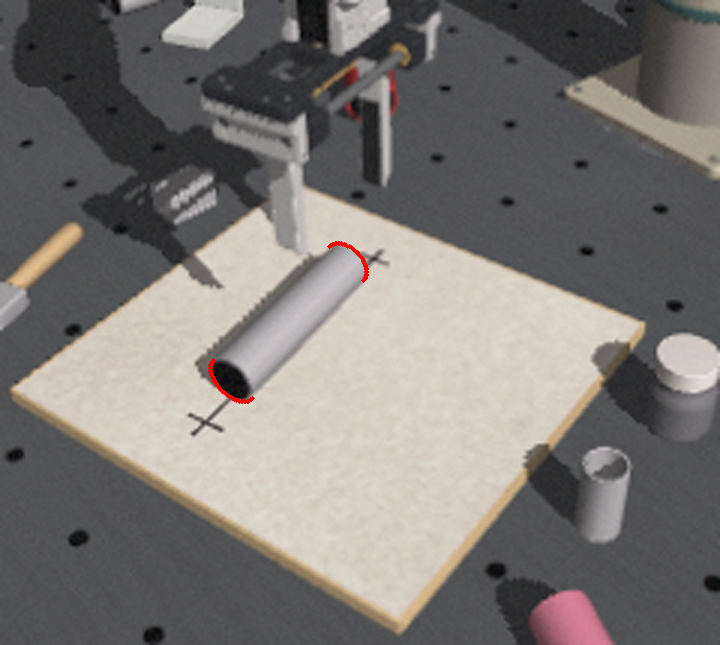

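The tube is on the line to within about 2 mm, with about 1.2–1.8° of yaw. I'll move the arm aside for a clean top view to decide on any correction.

```bash
cat > toplook.py <<'E'
from h import *
def top(tag):
    im=viewer.read_camera("top");C=cam("top");im2=viewer.read_camera("scene")
    for n,i,e in(("top",im,[(281.7,144.3),(309.4,228.3)]),("scene",im2,[(284.5,205.5),(229,261)])):
        C=cam(n);L=unproj(C,e,.012);m0=L.mean(0);d=L[1]-L[0];d*=np.sign(d[0]);u=d/np.linalg.norm(d);v=np.array([-u[1],u[0],0])
        g=proj(C,[m0+[0,0,.036]])[0]
        viewer.read_camera(n) if n=="top" else 0
        m=tubemask(n,g)
        if m is None: print(n,'no tube');crop(i,(190,100,380,280),3,f"pics/{n}{tag}.png");continue
        a=np.arctan2(u[1],u[0]);x,f=fit_tube(C,m,[m0[0],m0[1],a]);w=np.r_[x[:2],.012]-m0
        print(n,'line',m0,np.degrees(a),'tube dyaw',np.degrees(x[2]-a),'along',w@u,'across',w@v,f,m.sum())
        crop(i,(190,100,380,280) if n=="top" else (160,120,400,335),3,f"pics/{n}{tag}.png",tubesil(C,*x))
E
python3 - <<'E'
from toplook import *
bot.move_ptp([.32,.36,.25],RT); s=sensors.sense();print(s['clock'])
viewer.read_camera("scene");viewer.read_camera("top")
top("9")
E
```

```text
20.9583
top line [0.54594706 0.0347327  0.012     ] 18.651092454248726 tube dyaw 0.9030863933281382 along 0.006736141283787227 across 0.00112396093210935 6.118137359619141 1044
scene line [0.5480507  0.03768436 0.012     ] 19.40323223775274 tube dyaw 0.5103121019241155 along 0.005293440179364683 across -0.0006840731338205713 7.717637062072754 1065
```

View pics/top9.png

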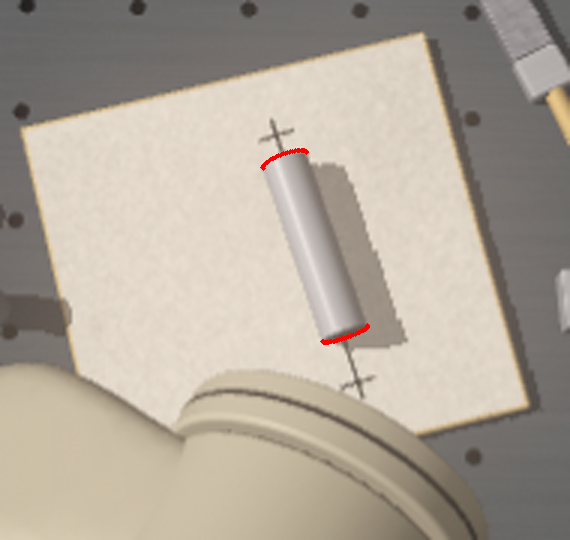

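View pics/scene9.png

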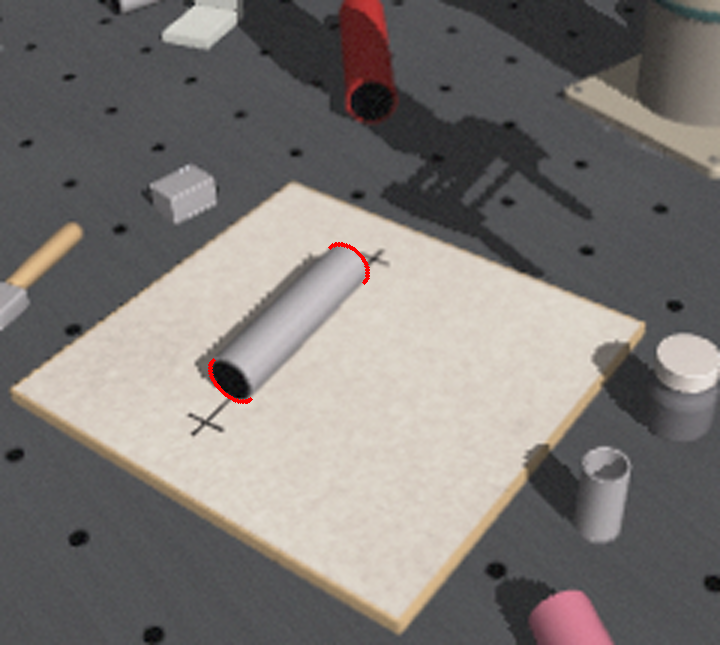

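Both cameras agree: across offset ±1 mm, yaw error under 1°, along offset about 6 mm against a 35 mm margin. The tube hasn't moved between looks. Handing in.

```bash
python3 - <<'E'
from bench import *
order.close_job(); print(sensors.sense()['clock'])
E
```

```text
the job is handed in; nothing more can be done
the job is handed in; nothing more can be done
```

The tube lies along the drawn line, between the ticks and at rest, and I handed the job in at about 21 s with the arm standing clear. It took two passes, because the first push went wrong.

- **First push:** with the tips about 10 mm above the tube's axis, the fingers rode over the tube about halfway across and pressed on it, with about 22 N upward at the wrist when checked at the end. The tube moved about 52 mm in that push. I did not see whether it rolled the whole way, so some dragging there cannot be ruled out.
- **Second push:** I lifted clear, measured the tube again, and pushed in short slow strokes about 3.5 mm above mid-height. Forces at the checks after each stroke stayed under about 1.5 N. The tube was never gripped, and I never commanded the tips closer than 22 mm to the board's face.

| Last check | Top camera | Scene camera |
|---|---|---|
| Offset across the line | +1.1 mm | −0.7 mm |
| Angle to the line | 0.9° | 0.5° |
| Offset along the line (35 mm free either side) | 6.7 mm | 5.3 mm |

- **Disagreement:** the two cameras differ by about 2 mm across the line, which is within their calibration. An earlier wrist-camera look placed the line about 2.5 mm from my estimate, and its tube fit was poor because the fingers were in the way.
- **At rest:** the tube showed no movement between the last two looks.
- **Bystanders:** the jar, offcut, block and brush look unmoved in the pictures by eye; I did not measure them.

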